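Roll down the loose cap strip on a sloping sample block

TASK

The lowest strip of caps on the sloping sample block, the one along its lower edge, is not pushed in yet. Take the hand roller from its rest and roll it firmly along that strip, with the wheel flat across the caps and not on its edge, until all six caps are fully home; then hang the roller back in its rest as it was. Work the caps with the roller only, not the fingers, and leave the pots and the bottle standing where they are.

Things in the scene. Friction and masses are not known exactly. Their poses are not given: they have to be found in the camera images.
- roller: Hand roller, loose, about 0.21 kg, 138 mm tall: a pale wheel 36 mm across, 22 mm wide, in a steel fork 34 mm wide over its axle nuts; a black guard plate 62 (x) x 40 (y) x 5 mm, its underside 42 mm up; a flat black grip, 28 (x) x 18 mm (y), 58 to 138 mm up. Origin: lowest point of the wheel, mid-width. z up the grip, x along the axle; it rolls along y. Hangs upright in its rest at the start.
- roller_grip (a point): Point in the middle of the roller's grip, 100 mm up its z from its origin: hold it here across the 18 mm (along the roller's y), so that rolling cannot twist it in the hand. A half turn about z makes no difference.
- roller_wheel (a joint): Turn of the roller's wheel about its axle, rad; 0 at the start, free to turn endlessly either way, 18 mm of rolling per rad.
- roller_rest: Fixed parking rest: base plate 80 (x) x 84 (y) x 4 mm with two upright grey walls along y, 60 mm long, tops 48 mm up, 44 mm apart; end walls 18 mm high, 52 mm apart. The roller's guard plate lies on the wall tops, the wheel hangs between. Origin: centre of the underside. Parked, the roller is upright, its origin 6 mm above this one, its x along this x (either way round).
- block: White 24-well block, 128 (y) x 86 (x) x 44 mm (z), fixed on a stand that slopes it 30 degrees, low side to the robot's right. Origin: centre of its underside; z square to its sloping top, y level along the rows, -x down the slope. Four strips of six square caps (17 mm, 5 mm thick, 18 mm apart) close it, tops 49 mm up when home; only the lowest strip, at x = -27 mm, stands up to 4 mm proud.
- strip_far (a point): Centre of the top of cap 1, the -y end of the lowest strip (the end farther from the robot), where it will be once the cap is fully home. Same axes as the block.
- strip_near (a point): Centre of the top of cap 6, the +y end of the lowest strip (the end nearer the robot), where it will be once the cap is fully home; 90 mm from strip_far along y. Same axes as the block.
- cap_1 (a joint): How far cap 1 of the lowest strip (counted from the far end, 0 mm along y from strip_far) has been pressed in, square to the sloping top: 0 = 4 mm proud, 0.004 m = fully home against its stop. Press fit: moves only under about 9 N, stays where left.
- cap_2 (a joint): How far cap 2 of the lowest strip (counted from the far end, 18 mm along y from strip_far) has been pressed in, square to the sloping top: 0 = 4 mm proud, 0.004 m = fully home against its stop. Press fit: moves only under about 9 N, stays where left.
- cap_3 (a joint): How far cap 3 of the lowest strip (counted from the far end, 36 mm along y from strip_far) has been pressed in, square to the sloping top: 0 = 4 mm proud, 0.004 m = fully home against its stop. Press fit: moves only under about 9 N, stays where left.
- cap_4 (a joint): How far cap 4 of the lowest strip (counted from the far end, 54 mm along y from strip_far) has been pressed in, square to the sloping top: 0 = 4 mm proud, 0.004 m = fully home against its stop. Press fit: moves only under about 9 N, stays where left.
- cap_5 (a joint): How far cap 5 of the lowest strip (counted from the far end, 72 mm along y from strip_far) has been pressed in, square to the sloping top: 0 = 4 mm proud, 0.004 m = fully home against its stop. Press fit: moves only under about 9 N, stays where left.
- cap_6 (a joint): How far cap 6 of the lowest strip (counted from the far end, 90 mm along y from strip_far) has been pressed in, square to the sloping top: 0 = 4 mm proud, 0.004 m = fully home against its stop. Press fit: moves only under about 9 N, stays where left.
- specimen_pot_0: Bystander: specimen pot with a wide cap, 51 mm across, 62 mm tall, loose, between the block and the roller's rest. Origin: centre of its underside.
- specimen_pot_1: Bystander: another such pot, 51 mm across, 62 mm tall, loose, behind the roller's rest. Origin: centre of its underside.
- bottle_rinse: Bystander: small white bottle, 39 mm across, 128 mm tall, loose, behind that pot. Origin: centre of its underside.
- glass_screen: Room: upright clear glass screen, fixed, 1.45 m tall, 12 mm thick, its plane along x, standing to the left of the block from 0.37 to 0.95 m ahead of the robot; an arm that comes from its left must go round its near end. Origin: centre of its foot.
- centrifuge: Room: closed round centrifuge, fixed, 180 mm across, 155 mm tall, beyond the pot and to the right of the block. Origin: centre of its underside.

How it is judged (in metres and radians):
On the way, in this order (a step that is already met when the one before it is completed fails the run):
1. the roller's wheel, pressed on the block, has rolled at least 36 mm (2 rad) either way (contact force between roller and block above 3 N and (value of joint roller_wheel above 2 rad or value of joint roller_wheel below -2 rad)), for 0.04 s.
2. all six caps of the lowest strip are home, to within 1 mm (value of joint each of cap_1, cap_2, cap_3, cap_4, cap_5, cap_6 above 0.003 m), for 0.1 s.
At the end, for the whole second after the job is handed in: All six caps of the lowest strip are pressed in by more than 3 of their 4 mm, and the roller hangs at rest in its rest: its origin within 12 mm of the rest's centre and no more than 12 mm above the rest's origin, upright within 8 degrees (all of step 2 and horizontal distance between roller and roller_rest below 0.012 m and z of roller in the frame of roller_rest below 0.012 m and angle between roller's own z axis and vertical below 0.15 rad and linear speed of roller below 0.02 m/s); the robot touches nothing.
It fails at once if the fingers press on the block or its caps (contact force between the fingers and block above 1 N).
It fails at once if the roller is pressed on the block while its axle is more than 20 degrees off square to the strip or off the slope of the caps (wheel on its edge) (contact force between roller and block above 4 N and angle between the x axis of roller and the x axis of block, either way round above 0.35 rad).
It fails at once if a specimen pot or the bottle is moved more than 30 mm (distance of any of specimen_pot_0, specimen_pot_1, bottle_rinse from where it was at the start of the episode above 0.03 m).
It also fails if it takes over 58 s, if anything falls off the work surface, if the arm or the gripper's body presses on something with over 40 N, if the wrist force passes 120 N, or if a joint passes its speed limit or range.

ROBOT

A 6-joint arm with a two-finger parallel gripper is mounted at the origin on a cart in front of the work surface, level with it; the furniture and walls round the work are solid. World frame = base frame: x ahead of the robot, y to its left, z up, the work surface at z = 0. Lengths are in m, angles in degrees, forces in N, time in s.
With the tool pointing down it reaches from about 0.375 to 0.9 m from the base axis. Payload 3.1 kg.
Tool frame: the origin (TCP) lies at the very end of the fingers, on their centre line; the grasp point (between the pads) lies 19 mm behind it; z points along the fingers, y is the direction in which the jaws open and shut (so a half turn about z gives the same grasp; the last joint's range is limited). The gripper opens to 87 mm and grips with 3 to 60 N. Pads are 19 mm wide; open, the fingers measure 117 mm over their backs; the gripper's body (75 mm by 190 mm) begins 51 mm behind the grasp point.
Start: joints at [-84.311, 30.224, 82.088, -0, 67.689, -10.227], TCP at [0.171, -0.601, 0.223] pointing down, gripper open.
Joint ranges: [-176.69, 176.69], [-43.24, 126.21], [12.49, 139.97], [-82, 262], [0, 151.66], [-163.58, 163.58]. Speed limits (degrees/s): [159.86, 159.86, 180, 180, 180, 180].

INTERFACE

Orientations are given as a 3x3 rotation matrix whose columns are the frame's x, y, z axes.
In Python, from rig import readout, capture, camera_model, bot, spot_in, regions_of gives the robot as it stands.
- The arm moves only by the tool send_rows, never from a script. Its argument "moves" is a list that holds one entry, the list of rows, each a list of 7 numbers: the turn, a rotation vector about the tool's x, y, z in degrees, then the shift along the tool's x, y, z in cm, then the opening, from -1 (shut) to 1 (fully open). A call has exactly 5 rows; each row shifts and turns the commanded pose from where the row before left it, along the tool's axes as they then stand; what a row does not reach is not made up. A row lasts 1/10 s, in which the tool goes at most 50 mm and 8.59 degrees, less where a joint would pass 70% of its speed; a pose out of reach is approached as far as the arm can. A call with a gripper value outside its range is refused whole. The fingers move at their own pace and stop on an object; the grip force is fixed at half the most. Time passes only in rows, so rows that do not move let the fingers close, or fill a call up. It gives the time, the measured TCP pose, the force and the opening at its end, in the units of the state.
- readout.read_state(): the state, without advancing time (a new reading comes with each control period).
- capture(name): name is "scene" or "top" or "wrist"; returns the picture (420x560x3 uint8, blue, green, red); there is no depth.
- camera_model(name): a dict with "camera_matrix" (3x3 intrinsics, pixels), "k1" (the pictures are not rectified: a ray, as slopes to the right and down, at radius r is drawn at 1 + k1 r^2 times it, then the intrinsics apply), "pose" (4x4, takes a point from camera to world coordinates). Camera axes: x right, y up, looking along -z (the intrinsics and any distortion apply to the point x, -y, -z); pixel columns grow to the right and rows downward; lengths in m; the calibration is good to about 2 mm. A picture is of the moment at which its call begins: read the wrist's pose just before it. camera_model takes no time and is no camera call; for the wrist camera it gives the pose at the moment of the call.
- bot.hand_in(): hands the job in, once; it reports no verdict.
Trained networks look in the newest picture that a camera, given by its name, has taken for a name from the list of things; names that differ only in an ending like _2 or _b are one class to them, and where a whole thing is asked for, a point or a joint stands for the part that bears it (a point fixed in the world has none). Each returns a list of dicts, best first, with "p" (0 to 1); they miss things now and then, are a little off and sometimes report something else, mostly with a low value. They report only what shows in the picture. A call takes as long as a camera call.
- spot_in(camera, thing): "location" ([x, y, z] in m, in world coordinates, good to about 4 mm: the middle of the surface that is visible of it).
- regions_of(camera, thing): "mask" (420x560 bool, what is visible of it).
The state is a dict: "time_s": time; "joint_positions": joint angles; "qvel": joint speeds; "tau": joint torques, N m; "position": TCP position; "tcp_rot": TCP orientation; "force": force on the tool from outside, world axes, zero at the start; "moment": the same for the moment, N m; "opening": opening from 0.0 (shut) to 1.0 (fully open).
Only numpy, scipy, OpenCV 4.12 (cv2) and the standard library are available. Lean on these libraries where they do the work, as an engineer would, in place of code of your own. Each camera call takes 0.05 s, during which the arm holds its last target. There are 200 camera calls.

## Working session

There is one attempt and no reset: what is moved stays moved. The work goes in short steps, Python scripts to look and compute and a tool call to move; the robot and the scene stay as the last step left them, time stands still between calls to the robot, and variables do not carry over. Pictures are saved under pics/ and viewed, about 8 in all and at most 12, crops included, and the job is handed in when it is done.

Besides the shell and the picture viewer there is one more tool, called after ">>>" as a command line: name --argument value ..., lists and objects as JSON in quotes. send_rows: Moves the arm, as the interface text tells. Its arguments: {"type":"object","properties":{"moves":{"type":"array","items":{"type":"array","items":{"type":"array","items":{"type":"number"}}}}},"required":["moves"]}

```bash
ls; mkdir -p pics; python3 - <<'E'
from rig import readout, capture, camera_model, bot, spot_in, regions_of
import cv2,numpy as np
s=readout.read_state(); print(s)
for c in("scene","top","wrist"):
    im=capture(c); cv2.imwrite(f"pics/{c}0.png",im)
    m=camera_model(c); print(c,np.round(m["pose"],3).tolist(),np.round(m["camera_matrix"],1).tolist(),m["k1"])
    for t in("roller","roller_rest","block","specimen_pot_0","bottle_rinse","cap_1","centrifuge"):
        print(c,t,[(round(d["p"],2),np.round(d["location"],3).tolist()) for d in spot_in(c,t)[:3]])
a=cv2.imread("pics/scene0.png");b=cv2.imread("pics/top0.png")
E
```

```text
pics
{'time_s': 0.0, 'joint_positions': array([-8.43100950e+01,  3.02782105e+01,  8.21564405e+01,  5.71150208e-04,
        6.76894924e+01, -1.02281816e+01]), 'qvel': array([ 0.05862855,  0.00371577, -0.03275893,  0.04455977,  0.00991658,
        0.06126703]), 'tau': array([-8.15218173e-04, -4.40042782e+01, -1.76596177e+01,  6.33046310e-02,
        5.81746758e-02, -1.67866492e-04]), 'position': array([ 0.17136209, -0.60028571,  0.22157944]), 'tcp_rot': array([[ 9.61655862e-01,  2.74258930e-01, -2.05640445e-04],
       [ 2.74258724e-01, -9.61653524e-01,  2.15694906e-03],
       [ 3.93807682e-04, -2.13064140e-03, -9.99997653e-01]]), 'force': array([ 0.47276059, -0.36956009, -0.48587515]), 'moment': array([ 0.04315061, -0.00779787, -0.04137066]), 'opening': 0.999415464074545}
scene [[-0.556, 0.347, -0.755, -0.258], [-0.831, -0.242, 0.501, 0.55], [-0.009, 0.906, 0.423, 0.547], [0.0, 0.0, 0.0, 1.0]] [[506.8, 0.0, 276.2], [0.0, 506.8, 204.7], [0.0, 0.0, 1.0]] -0.018062517946918114
scene roller [(0.84, [0.426, -0.149, 0.052])]
scene roller_rest [(0.71, [0.43, -0.146, 0.054]), (0.56, [0.416, 
[... 552 characters left out ...]
6, 0.146, 0.075]), (0.34, [0.581, -0.209, 0.064])]
top specimen_pot_0 [(0.79, [0.585, -0.208, 0.061]), (0.66, [0.422, -0.057, 0.062])]
top bottle_rinse [(0.61, [0.647, -0.193, 0.085]), (0.32, [0.502, 0.114, 0.068]), (0.17, [0.423, -0.052, 0.061])]
top cap_1 [(0.61, [0.542, 0.101, 0.066]), (0.58, [0.557, 0.1, 0.068]), (0.57, [0.505, 0.116, 0.068])]
top centrifuge []
wrist [[0.275, 0.933, 0.232, 0.235], [-0.962, 0.267, 0.067, -0.584], [0.0, -0.242, 0.97, 0.384], [0.0, 0.0, 0.0, 1.0]] [[330.6, 0.0, 279.0], [0.0, 330.6, 218.5], [0.0, 0.0, 1.0]] 0.006733748893554323
wrist roller []
wrist roller_rest []
wrist block []
wrist specimen_pot_0 []
wrist bottle_rinse []
wrist cap_1 []
wrist centrifuge []
```

View pics/top0.png

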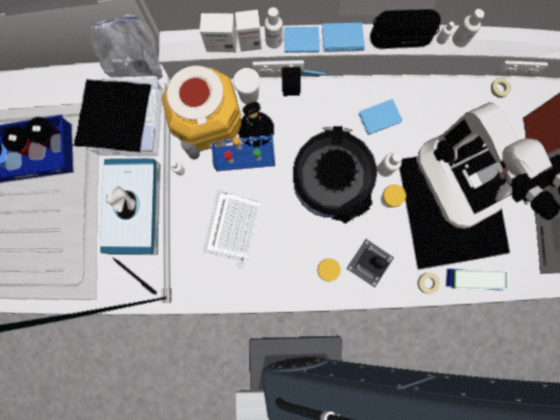

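View pics/scene0.png

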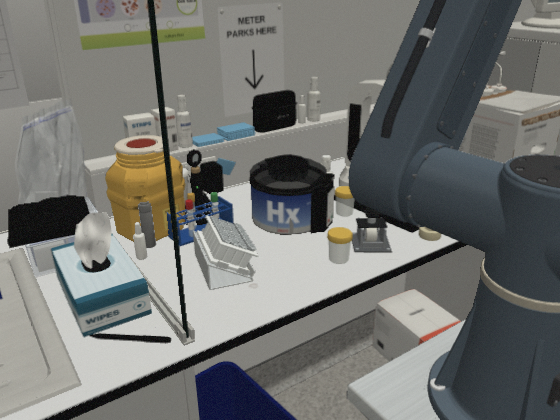

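Top view: block at about (233,227) px, yawed about -16°. The rest with the roller is at (371,262), the pot between them at (329,270), and the centrifuge at (335,172). I'll move to a closer vantage point.

>>> send_rows --moves '[[[0, 0, 0, 1.83, -2.23, -0.4, 1], [0, 0, 0, 1.83, -2.23, -0.4, 1], [0, 0, 0, 1.83, -2.23, -0.4, 1], [0, 0, 0, 1.83, -2.23, -0.4, 1], [0, 0, 0, 1.83, -2.23, -0.4, 1]]]'

```text
time_s: 1.7
position: [0.2292, -0.4676, 0.2428]
tcp_rot: [[0.962, 0.274, 0.0], [0.274, -0.962, -0.0], [0.0, 0.0, -1.0]]
force: [-0.1, -1.2, 0.2]
opening: 1.002
```

>>> send_rows --moves '[[[0, 0, 0, 1.83, -2.23, -0.4, 1], [0, 0, 0, 1.83, -2.23, -0.4, 1], [0, 0, 0, 1.83, -2.23, -0.4, 1], [0, 0, 0, 1.83, -2.23, -0.4, 1], [0, 0, 0, 1.83, -2.23, -0.4, 1]]]'

```text
time_s: 2.2
position: [0.2866, -0.3353, 0.2629]
tcp_rot: [[0.962, 0.274, 0.0], [0.274, -0.962, -0.0], [0.0, 0.0, -1.0]]
force: [0.3, -0.1, -0.6]
opening: 1.001
```

>>> send_rows --moves '[[[0, 0, 0, 1.83, -2.23, -0.4, 1], [0, 0, 0, 1.83, -2.23, -0.4, 1], [0, 0, 0, 1.83, -2.23, -0.4, 1], [0, 0, 0, 1.83, -2.23, -0.4, 1], [0, 0, 0, 1.83, -2.23, -0.4, 1]]]'

```text
time_s: 2.7
position: [0.344, -0.203, 0.283]
tcp_rot: [[0.962, 0.274, 0.001], [0.274, -0.962, -0.0], [0.0, 0.001, -1.0]]
force: [0.8, 0.3, -0.7]
opening: 0.999
```

>>> send_rows --moves '[[[0, 0, 0, 1.83, -2.23, -0.4, 1], [0, 0, 0, 1.83, -2.23, -0.4, 1], [0, 0, 0, 1.83, -2.23, -0.4, 1], [0, 0, 0, 1.83, -2.23, -0.4, 1], [0, 0, 0, 0, 0, 0, 1]]]'

```text
time_s: 3.2
position: [0.3904, -0.0959, 0.2992]
tcp_rot: [[0.96, 0.278, 0.002], [0.278, -0.96, 0.0], [0.002, 0.0, -1.0]]
force: [-0.3, 0.4, -0.4]
opening: 1.0
```

```bash
cat > h.py <<'E'
from rig import readout, capture, camera_model, bot, spot_in, regions_of
import cv2,numpy as np
from scipy.spatial.transform import Rotation as Ro
def to_world(m,px,z,n=(0,0,1.),p0=None):
    """pixels (N,2) -> points on plane z=const (or plane n,p0)"""
    K=m["camera_matrix"];T=m["pose"]
    d=(np.atleast_2d(px)-K[:2,2])/[K[0,0],K[1,1]]
    r=u=d
    for _ in range(10): u=d/(1+m["k1"]*(u**2).sum(1,keepdims=True))
    w=np.c_[u[:,0],-u[:,1],-np.ones(len(u))]@T[:3,:3].T
    n=np.array(n,float);p0=np.array([0,0,z]) if p0 is None else p0
    return T[:3,3]+w*(((p0-T[:3,3])@n)/(w@n))[:,None]
def proj(m,P):
    T=m["pose"];c=(np.atleast_2d(P)-T[:3,3])@T[:3,:3];u=np.c_[c[:,0],-c[:,1]]/-c[:,2:]
    u=u*(1+m["k1"]*(u**2).sum(1,keepdims=True));K=m["camera_matrix"]
    return u*[K[0,0],K[1,1]]+K[:2,2]
def delta(R,P,s=None):
    """total rotvec (deg) and shift (cm) in the tool axes from the measured pose to (R,P)"""
    s=s or readout.read_state();A=s["tcp_rot"]
    return np.round(Ro.from_matrix(A.T@R).as_rotvec(degrees=True),2),np.round(A.T@(np.array(P)-s["position"])*100,2)
E
python3 - <<'E'
from h import *
s=readout.read_state();print(s["time_s"],s["joint_positions"].round(1),s["position"],s["tcp_rot"].round(3).tolist(),s["force"])
m=camera_model("wrist");im=capture("wrist");cv2.imwrite("pics/w1.png",im);np.save("w1.npy",m,allow_pickle=True)
for t in("roller","roller_rest","block","specimen_pot_0","cap_1","centrifuge"):
    print(t,[(round(d["p"],2),np.round(d["location"],3).tolist()) for d in spot_in("wrist",t)[:4]])
E
```

```text
3.2 [-2.990e+01  6.500e+00  1.057e+02  1.000e-01  6.770e+01  4.390e+01] [ 0.39036102 -0.09587128  0.29917457] [[0.96, 0.278, 0.002], [0.278, -0.96, 0.0], [0.002, 0.0, -1.0]] [-0.27536558  0.39325997 -0.38955524]
roller [(0.94, [0.436, -0.146, 0.053])]
roller_rest [(0.92, [0.445, -0.152, 0.003])]
block [(0.96, [0.503, 0.134, 0.076]), (0.55, [0.634, -0.202, 0.034])]
specimen_pot_0 [(0.86, [0.426, -0.057, 0.067]), (0.68, [0.581, -0.207, 0.061])]
cap_1 [(0.72, [0.49, 0.116, 0.068]), (0.69, [0.468, 0.123, 0.069]), (0.66, [0.506, 0.116, 0.066]), (0.58, [0.539, 0.102, 0.069])]
centrifuge []
```

View pics/w1.png

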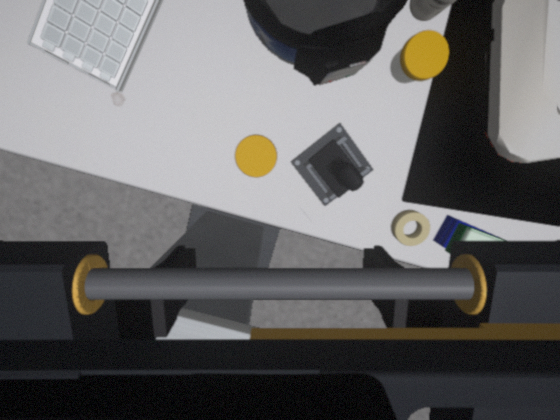

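The wrist view shows the rest square with corners near (340,124), (291,161), (326,205) and (373,170). The grip leans toward (350,178), pot 0 is at (256,155), and the block corner is at (115,85). I'll enlarge the rest.

```bash
python3 - <<'E'
from h import *
im=cv2.imread("pics/w1.png");c=cv2.resize(im[110:215,275:390],None,fx=5.5,fy=5.5,interpolation=cv2.INTER_CUBIC)
c=cv2.convertScaleAbs(c,alpha=1.8,beta=20);cv2.imwrite("pics/w1c.png",c)
m=np.load("w1.npy",allow_pickle=True).item()
print(to_world(m,[[340,124],[291,161],[326,205],[373,170]],.004).round(4))
E
```

```text
[[ 0.4916 -0.1519  0.004 ]
 [ 0.427  -0.1033  0.004 ]
 [ 0.382  -0.1683  0.004 ]
 [ 0.4466 -0.215   0.004 ]]
```

View pics/w1c.png

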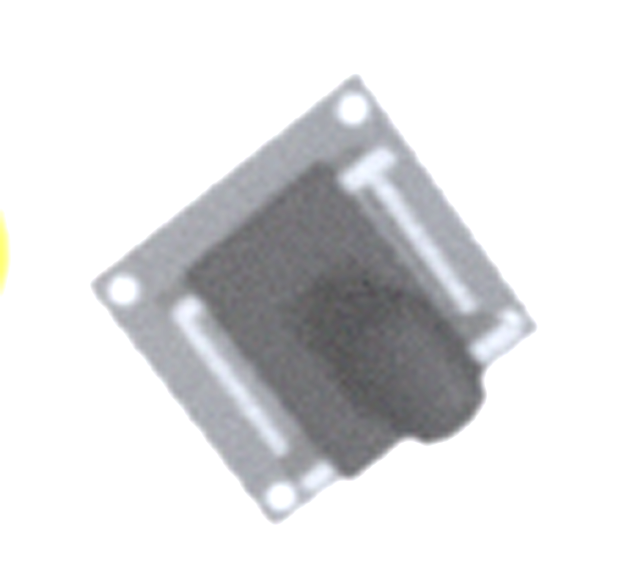

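Clear view of the rest: the end walls are 53 mm apart and the wall tops about 44 mm apart by my scale. So the roller's y points toward the picture's upper right, about -36° in world yaw. Next, a view of the block.

>>> send_rows --moves '[[[0, 0, 0, 1.16, -2.21, 0.25, 1], [0, 0, 0, 1.16, -2.21, 0.25, 1], [0, 0, 0, 1.16, -2.21, 0.25, 1], [0, 0, 0, 1.16, -2.21, 0.25, 1], [0, 0, 0, 1.16, -2.21, 0.25, 1]]]'

```text
time_s: 4.05
position: [0.4152, 0.0241, 0.2859]
tcp_rot: [[0.962, 0.273, -0.0], [0.273, -0.962, -0.0], [-0.0, 0.0, -1.0]]
force: [1.2, 0.1, -0.0]
opening: 1.003
```

>>> send_rows --moves '[[[0, 0, 0, 1.16, -2.21, 0.25, 1], [0, 0, 0, 1.16, -2.21, 0.25, 1], [0, 0, 0, 1.16, -2.21, 0.25, 1], [0, 0, 0, 0, 0, 0, 1], [0, 0, 0, 0, 0, 0, 1]]]'

```text
time_s: 4.55
position: [0.4303, 0.0968, 0.2783]
tcp_rot: [[0.962, 0.275, -0.001], [0.275, -0.962, -0.001], [-0.001, 0.0, -1.0]]
force: [0.3, -1.1, -0.5]
opening: 1.001
```

```bash
python3 - <<'E'
from h import *
m=np.load("w1.npy",allow_pickle=True).item()
f=lambda L:np.array(L)/5.5+[275,110]
q=to_world(m,f([[356,75],[93,285],[275,522],[535,327]]),.004);print("base",q.round(4).tolist(),q.mean(0).round(4))
p=to_world(m,f([[318,165],[190,275],[350,475]]),.053);print("plate",p.round(4).tolist(),((p[0]+p[2])/2).round(4))
for a,b in((q[1],q[0]),(q[2],q[3]),(p[1],p[0])):print("y yaw",np.degrees(np.arctan2(*(a-b)[[1,0]])))
for a,b in((q[1],q[2]),(q[0],q[3]),(p[1],p[2])):print("x yaw",np.degrees(np.arctan2(*(b-a)[[1,0]])))
s=readout.read_state();print(s["time_s"],s["joint_positions"].round(1),s["position"])
m=camera_model("wrist");im=capture("wrist");np.save("w2.npy",m,allow_pickle=True);cv2.imwrite("pics/w2.png",im)
d=regions_of("wrist","block")[0];ys,xs=np.where(d["mask"]);print(d["p"],xs.min(),xs.max(),ys.min(),ys.max())
x0,x1,y0,y1=max(xs.min()-15,0),xs.max()+15,max(ys.min()-15,0),ys.max()+15
k=min(800/(x1-x0),600/(y1-y0));print(x0,y0,k)
cv2.imwrite("pics/w2c.png",cv2.resize(im[y0:y1,x0:x1],None,fx=k,fy=k,interpolation=cv2.INTER_CUBIC))
E
```

```text
base [[0.4919, -0.1515, 0.004], [0.4262, -0.1049, 0.004], [0.3818, -0.1669, 0.004], [0.4471, -0.2138, 0.004]] [ 0.4367 -0.1593  0.004 ]
plate [[0.4676, -0.1417, 0.053], [0.4372, -0.122, 0.053], [0.4045, -0.1704, 0.053]] [ 0.4361 -0.1561  0.053 ]
y yaw 144.65741642147898
y yaw 144.32688558269206
y yaw 147.02042538850932
x yaw -125.62054561992132
x yaw -125.74943482661801
x yaw -124.01855146638411
4.55 [ -1.9  11.6 102.9  -0.   65.5  72.2] [0.43025677 0.09676177 0.27832217]
0.93 194 323 17 166
179 2 3.35195530726257
```

View pics/w2c.png

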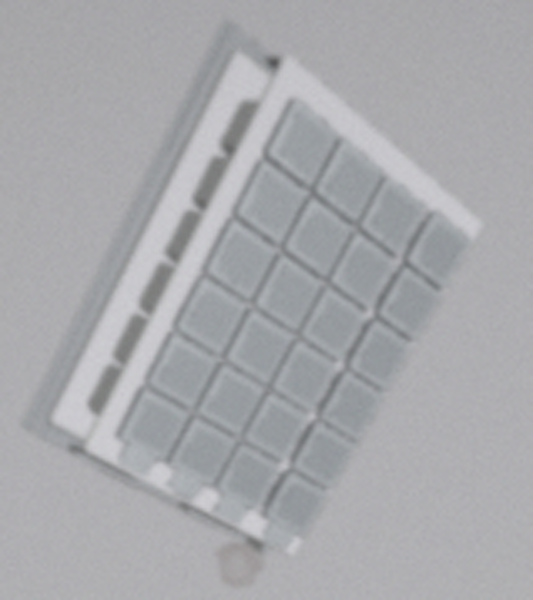

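The crop shows the 4×6 caps. The lowest strip is the rightmost column, from (440,250) to (300,505), standing slightly proud. I'll fit the block pose to the 24 cap centres.

```bash
cat > fit.py <<'E'
from h import *
from scipy.optimize import least_squares
m=np.load("w2.npy",allow_pickle=True).item()
cols={27:[(307,140),(273,200),(243,260),(213,318),(182,372),(157,425)],9:[(352,180),(318,235),(290,290),(260,345),(231,398),(205,448)],
-9:[(393,213),(363,267),(335,320),(307,375),(277,427),(250,475)],-27:[(440,250),(410,303),(381,355),(352,405),(325,457),(300,505)]}
X=[];U=[]
for x,L in cols.items():
    for i,u in enumerate(L): X.append((x/1e3,(-45+18*i)/1e3,.053 if x==-27 else .049));U.append(u)
X=np.array(X);U=np.array(U)/3.35196+[179,2]
def Rb(yaw,tilt=30):  # x up-slope to the left, y toward robot
    return Ro.from_euler("ZY",[yaw,-tilt],degrees=True).as_matrix()
f=lambda v:(proj(m,X@Rb(v[3],v[4]).T+v[:3])-U).ravel()
g=lambda v:np.r_[f(v),(v[4]-30)*5]
r=least_squares(g,[.5,.14,.04,75,30.],x_scale=[.01,.01,.01,1,1])
v=r.x;J=r.jac;C=np.linalg.inv(J.T@J)*np.mean(r.fun**2)
R=Rb(v[3])
if __name__=="__main__":
    print(v.round(4),"rms px",np.sqrt(np.mean(r.fun**2)),"sd",np.sqrt(np.diag(C)).round(5))
    print("R",R.round(4).tolist())
    for y in(-.045,.045):print("strip",(R@[-.027,y,.049]+v[:3]).round(4))
E
python3 fit.py; python3 - <<'E'
from h import *
from fit import R,v,X
# check in other views
for c in("top","scene"):
    im=capture(c);m=camera_model(c)
    for p in proj(m,X@R.T+v[:3]): cv2.circle(im,tuple((p*1).round().astype(int).tolist()),1,(0,0,255),-1)
    o=proj(m,v[:3])[0].astype(int); w=cv2.resize(im[o[1]-50:o[1]+50,o[0]-65:o[0]+65],None,fx=4,fy=4,interpolation=cv2.INTER_NEAREST)
    cv2.imwrite(f"pics/{c}f.png",w)
cv2.imwrite("pics/f.png",np.hstack([cv2.resize(cv2.imread(f"pics/{c}f.png"),(400,308)) for c in("top","scene")]))
E
```

```text
[5.29400e-01 1.58100e-01 3.65000e-02 7.56860e+01 3.00174e+01] rms px 0.42619780433272375 sd [1.300e-04 1.200e-04 8.700e-04 1.404e-01 8.467e-02]
R [[0.2141, -0.969, -0.1236], [0.8391, 0.2472, -0.4845], [0.5, 0.0, 0.866]]
strip [0.5612 0.1006 0.0655]
strip [0.474  0.1228 0.0655]
```

View pics/f.png

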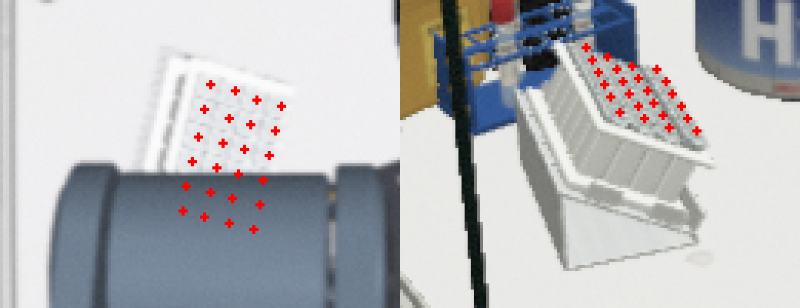

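The overlay matches in both other views: the dots sit on the cap grid, with the strip at z about 0.066. Now I'll plan the grasp approach.

```bash
cat >> h.py <<'E'
def Rz(yaw):  # tool down, jaws (y) at this yaw
    a=np.radians(yaw);return np.array([[-np.sin(a),np.cos(a),0],[np.cos(a),np.sin(a),0],[0,0,-1.]])
def rows(R,P,n,s=None,R0=None,P0=None):
    if R0 is None:
        s=s or readout.read_state();R0,P0=s["tcp_rot"],s["position"]
    rv=Ro.from_matrix(R0.T@R).as_rotvec(degrees=True)/n;d=(np.array(P)-P0)/n*100;A=R0
    for i in range(n):
        print(np.round(np.r_[rv,A.T@d],2).tolist());A=A@Ro.from_rotvec(rv,degrees=True).as_matrix()
E
python3 -c "
from h import *
rows(Rz(-35.2),[.4365,-.158,.19],10)"
```

```text
[0.0, 0.0, -3.9, -0.63, 2.46, 0.89]
[0.0, 0.0, -3.9, -0.8, 2.41, 0.89]
[0.0, 0.0, -3.9, -0.96, 2.35, 0.89]
[0.0, 0.0, -3.9, -1.12, 2.28, 0.89]
[0.0, 0.0, -3.9, -1.27, 2.2, 0.89]
[0.0, 0.0, -3.9, -1.42, 2.11, 0.89]
[0.0, 0.0, -3.9, -1.56, 2.01, 0.89]
[0.0, 0.0, -3.9, -1.69, 1.9, 0.89]
[0.0, 0.0, -3.9, -1.82, 1.78, 0.89]
[0.0, 0.0, -3.9, -1.93, 1.65, 0.89]
```

>>> send_rows --moves '[[[0, 0, -3.9, -0.63, 2.46, 0.89, 1], [0, 0, -3.9, -0.8, 2.41, 0.89, 1], [0, 0, -3.9, -0.96, 2.35, 0.89, 1], [0, 0, -3.9, -1.12, 2.28, 0.89, 1], [0, 0, -3.9, -1.27, 2.2, 0.89, 1]]]'

```text
time_s: 5.25
position: [0.4335, -0.0315, 0.234]
tcp_rot: [[0.814, 0.581, 0.001], [0.581, -0.814, -0.0], [0.0, 0.001, -1.0]]
force: [0.8, 0.0, -0.8]
opening: 1.0
```

>>> send_rows --moves '[[[0, 0, -3.9, -1.42, 2.11, 0.89, 1], [0, 0, -3.9, -1.56, 2.01, 0.89, 1], [0, 0, -3.9, -1.69, 1.9, 0.89, 1], [0, 0, -3.9, -1.82, 1.78, 0.89, 1], [0, 0, -3.9, -1.93, 1.65, 0.89, 1]]]'

```text
time_s: 5.75
position: [0.4367, -0.1587, 0.1894]
tcp_rot: [[0.574, 0.819, 0.0], [0.819, -0.574, -0.0], [-0.0, 0.001, -1.0]]
force: [-0.1, -0.0, 0.4]
opening: 1.001
```

```bash
python3 - <<'E'
from h import *
s=readout.read_state();print(s["position"],s["joint_positions"].round(1))
m=camera_model("wrist");im=capture("wrist")
Y=np.array([.817,-.576]);X=np.array([.576,.817])
c=np.array([.4365,-.158])
for z,a,b,col in((.053,.031,.02,(0,0,255)),(.144,.014,.009,(0,255,0)),(.004,.04,.042,(255,0,0))):
    P=[np.r_[c+i*a*X+j*b*Y,z] for i,j in((1,1),(1,-1),(-1,-1),(-1,1))]
    cv2.polylines(im,[proj(m,np.array(P)).round().astype(int)],True,col)
cv2.imwrite("pics/w3.png",im[:,60:520])
print([(d["p"],d["location"]) for d in spot_in("wrist","roller")],[(d["p"],d["location"]) for d in spot_in("wrist","roller_rest")])
print(delta(Rz(-35.2),[.4365,-.158,.087]))
E
```

```text
[ 0.43668009 -0.15871148  0.18941723] [-33.8  20.9 106.6  -0.   52.5   1.2]
[(0.93, [0.4423, -0.147, 0.0539])] [(0.93, [0.4475, -0.1544, 0.0047])]
(array([-0.04, -0.  , -0.16]), array([ 0.03, -0.03, 10.22]))
```

View pics/w3.png

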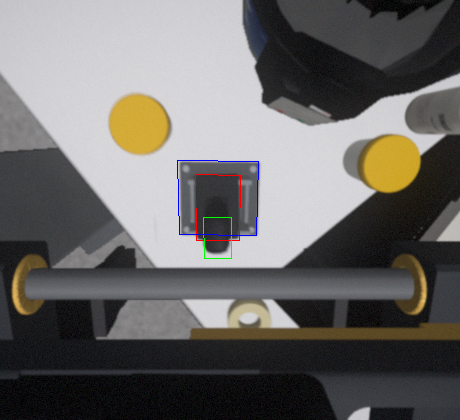

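The overlay agrees: the base outline is within a pixel, and the grip sits 2–3 mm toward tool +x. Descending and gripping.

>>> send_rows --moves '[[[0, 0, 0, 0.1, 0, 2.5, 1], [0, 0, 0, 0.1, 0, 2.5, 1], [0, 0, 0, 0, 0, 2.5, 1], [0, 0, 0, 0, 0, 2, 1], [0, 0, 0, 0, 0, 0.7, 1]]]'

```text
time_s: 6.4
position: [0.437, -0.1538, 0.0865]
tcp_rot: [[0.575, 0.818, -0.003], [0.818, -0.575, 0.002], [0.0, -0.003, -1.0]]
force: [0.2, 0.7, 0.2]
opening: 1.0
```

>>> send_rows --moves '[[[0, 0, 0, 0, 0, 0, -1], [0, 0, 0, 0, 0, 0, -1], [0, 0, 0, 0, 0, 0, -1], [0, 0, 0, 0, 0, 0, -1], [0, 0, 0, 0, 0, 0, -1]]]'

```text
time_s: 6.9
position: [0.4385, -0.1553, 0.0882]
tcp_rot: [[0.575, 0.818, 0.001], [0.818, -0.575, -0.001], [0.0, 0.001, -1.0]]
force: [-0.6, 0.2, -1.0]
opening: 0.633
```

>>> send_rows --moves '[[[0, 0, 0, 0, 0, 0, -1], [0, 0, 0, 0, 0, 0, -1], [0, 0, 0, 0, 0, 0, -1], [0, 0, 0, 0, 0, 0, -1], [0, 0, 0, 0, 0, 0, -1]]]'

```text
time_s: 7.4
position: [0.4377, -0.1548, 0.0874]
tcp_rot: [[0.575, 0.818, -0.001], [0.818, -0.575, 0.001], [-0.0, -0.001, -1.0]]
force: [-1.8, 1.2, 0.6]
opening: 0.204
```

Gripped: opening 0.204, which is about 17.7 mm. Lifting.

>>> send_rows --moves '[[[0, 0, 0, 0, 0, -1, -1], [0, 0, 0, 0, 0, -2.5, -1], [0, 0, 0, 0, 0, -2.5, -1], [0, 0, 0, 0, 0, -2.5, -1], [0, 0, 0, 0, 0, -2.5, -1]]]'

```text
time_s: 7.9
position: [0.4378, -0.1549, 0.1989]
tcp_rot: [[0.575, 0.818, -0.0], [0.818, -0.575, 0.0], [0.0, -0.0, -1.0]]
force: [-0.1, -0.3, -2.7]
opening: 0.207
```

```bash
cat >> fit.py <<'E'
Rt=np.c_[R[:,0],-R[:,1],-R[:,2]]
def tcp(y,h,dx=0): return R@[-.027+dx,y,.049+h+.0814]+v[:3]   # wheel bottom h over home level, at block y
E
python3 - <<'E'
from h import *
from fit import *
print(to_world(camera_model("top"),[[335,172],[350,205]],.155))
s=readout.read_state();print(s["position"],s["force"],s["opening"],s["joint_positions"].round(1))
print(tcp(-.045,.034),Rt)
rows(Rt,tcp(-.045,.034),15)
E
```

```text
[[ 0.6192842  -0.06748203  0.155     ]
 [ 0.5508494  -0.09460697  0.155     ]]
[ 0.43778022 -0.15486963  0.19886351] [-0.07041826 -0.31279345 -2.71305367] 0.20717920624600786 [-33.3  20.  106.    0.   54.    1.8]
[0.54693544 0.04468073 0.1653955 ] [[ 0.21411187  0.96895553  0.12361754]
 [ 0.8391401  -0.24723509  0.48447776]
 [ 0.5        -0.         -0.8660254 ]]
[0.36, 1.98, -1.35, 1.51, -0.17, 0.22]
[0.36, 1.98, -1.35, 1.5, -0.13, 0.28]
[0.36, 1.98, -1.35, 1.49, -0.09, 0.33]
[0.36, 1.98, -1.35, 1.48, -0.06, 0.38]
[0.36, 1.98, -1.35, 1.47, -0.02, 0.43]
[0.36, 1.98, -1.35, 1.45, 0.02, 0.48]
[0.36, 1.98, -1.35, 1.44, 0.05, 0.53]
[0.36, 1.98, -1.35, 1.42, 0.09, 0.58]
[0.36, 1.98, -1.35, 1.39, 0.13, 0.63]
[0.36, 1.98, -1.35, 1.37, 0.17, 0.67]
[0.36, 1.98, -1.35, 1.34, 0.2, 0.72]
[0.36, 1.98, -1.35, 1.31, 0.24, 0.76]
[0.36, 1.98, -1.35, 1.27, 0.27, 0.81]
[0.36, 1.98, -1.35, 1.24, 0.31, 0.85]
[0.36, 1.98, -1.35, 1.2, 0.34, 0.89]
```

>>> send_rows --moves '[[[0.36, 1.98, -1.35, 1.51, -0.17, 0.22, -1], [0.36, 1.98, -1.35, 1.5, -0.13, 0.28, -1], [0.36, 1.98, -1.35, 1.49, -0.09, 0.33, -1], [0.36, 1.98, -1.35, 1.48, -0.06, 0.38, -1], [0.36, 1.98, -1.35, 1.47, -0.02, 0.43, -1]]]'

```text
time_s: 8.4
position: [0.4745, -0.0881, 0.1868]
tcp_rot: [[0.468, 0.882, 0.064], [0.867, -0.471, 0.164], [0.175, -0.021, -0.984]]
force: [-0.1, 0.2, -2.0]
opening: 0.208
```

>>> send_rows --moves '[[[0.36, 1.98, -1.35, 1.45, 0.02, 0.48, -1], [0.36, 1.98, -1.35, 1.44, 0.05, 0.53, -1], [0.36, 1.98, -1.35, 1.42, 0.09, 0.58, -1], [0.36, 1.98, -1.35, 1.39, 0.13, 0.63, -1], [0.36, 1.98, -1.35, 1.37, 0.17, 0.67, -1]]]'

```text
time_s: 8.9
position: [0.511, -0.0217, 0.1756]
tcp_rot: [[0.345, 0.933, 0.106], [0.873, -0.361, 0.327], [0.343, -0.02, -0.939]]
force: [0.1, 0.1, -2.4]
opening: 0.207
```

>>> send_rows --moves '[[[0.36, 1.98, -1.35, 1.34, 0.2, 0.72, -1], [0.36, 1.98, -1.35, 1.31, 0.24, 0.76, -1], [0.36, 1.98, -1.35, 1.27, 0.27, 0.81, -1], [0.36, 1.98, -1.35, 1.24, 0.31, 0.85, -1], [0.36, 1.98, -1.35, 1.2, 0.34, 0.89, -1]]]'

```text
time_s: 9.4
position: [0.5476, 0.0447, 0.1644]
tcp_rot: [[0.213, 0.969, 0.125], [0.839, -0.246, 0.485], [0.501, 0.001, -0.866]]
force: [-0.5, -0.2, -2.0]
opening: 0.208
```

```bash
python3 - <<'E'
from h import *
from fit import *
s=readout.read_state();print(s["position"],s["force"],s["opening"],s["joint_positions"].round(1))
print(delta(Rt,tcp(-.045,.034)))
m=camera_model("wrist");im=capture("wrist");cv2.imwrite("pics/w4.png",im)
im=capture("scene");cv2.imwrite("pics/s4.png",cv2.resize(im[120:330,130:410],None,fx=2.5,fy=2.5,interpolation=cv2.INTER_CUBIC))
print([(d["p"],d["location"]) for c in("scene","wrist","top") for d in spot_in(c,"roller")[:1]])
E
```

```text
[0.54755187 0.04471258 0.16442605] [-0.51863274 -0.21930149 -2.04843422] 0.2075774314876599 [-23.8  30.7 102.4  35.7  57.9 -31.9]
(array([ 0.05, -0.05,  0.08]), array([ 0.03, -0.06, -0.09]))
[(0.79, [0.5402, 0.0638, 0.1356]), (0.7, [0.5453, 0.0662, 0.1474]), (0.72, [0.434, -0.1456, 0.0549])]
```

View pics/s4.png

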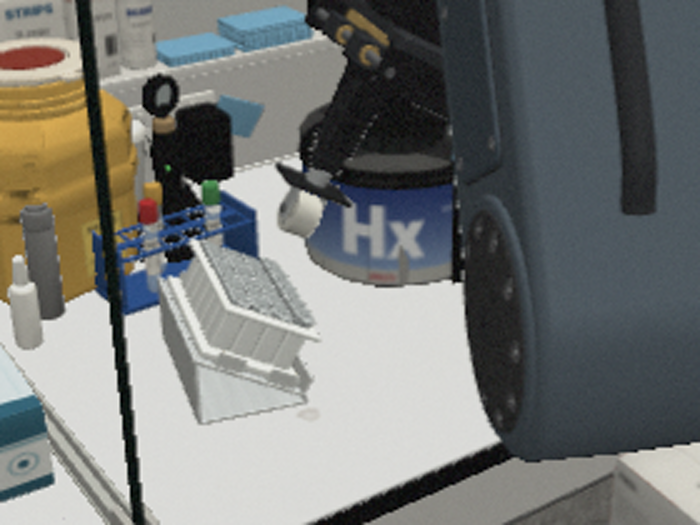

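The scene view shows the roller tilted square to the slope above the far end of the strip (wheel at about (300,213)). Lowering to first contact.

>>> send_rows --moves '[[[0, 0, 0, 0, 0, 0.8, -1], [0, 0, 0, 0, 0, 0.8, -1], [0, 0, 0, 0, 0, 0.6, -1], [0, 0, 0, 0, 0, 0.3, -1], [0, 0, 0, 0, 0, 0.2, -1]]]'

```text
time_s: 10.15
position: [0.5506, 0.0578, 0.1404]
tcp_rot: [[0.215, 0.969, 0.124], [0.839, -0.248, 0.485], [0.5, -0.0, -0.866]]
force: [-0.5, 0.8, -2.2]
opening: 0.203
```

```bash
cat > st.py <<'E'
from h import *
from fit import *
s=readout.read_state();b=R.T@(s["position"]-v[:3])-[-.027,0,.049+.0814]
print(s["time_s"],"block x,y,h mm",(b*1e3).round(1),"F block axes",(R.T@(s["force"]-[0,0,-2])).round(1),"ang",delta(Rt,s["position"],s)[0],"op",round(s["opening"],3))
E
python3 st.py
```

```text
10.15 block x,y,h mm [ -0.7 -45.3   5.5] F block axes [ 0.5  0.7 -0.5] ang [ 0.   -0.03 -0.04] op 0.203
```

>>> send_rows --moves '[[[0, 0, 0, 0, 0, 0.05, -1], [0, 0, 0, 0, 0, 0.05, -1], [0, 0, 0, 0, 0, 0.05, -1], [0, 0, 0, 0, 0, 0.05, -1], [0, 0, 0, 0, 0, 0, -1]]]'

```text
time_s: 10.65
position: [0.551, 0.0584, 0.1392]
tcp_rot: [[0.215, 0.969, 0.125], [0.839, -0.248, 0.485], [0.5, 0.001, -0.866]]
force: [0.8, -0.5, -1.9]
opening: 0.203
```

```bash
python3 st.py
```

```text
10.65 block x,y,h mm [ -0.7 -45.6   4.2] F block axes [-0.2 -0.9  0.2] ang [ 0.06 -0.02 -0.03] op 0.203
```

>>> send_rows --moves '[[[0, 0, 0, 0, 0, 0.05, -1], [0, 0, 0, 0, 0, 0.05, -1], [0, 0, 0, 0, 0, 0.05, -1], [0, 0, 0, 0, 0, 0.05, -1], [0, 0, 0, 0, 0, 0, -1]]]'

```text
time_s: 11.15
position: [0.5515, 0.0592, 0.1376]
tcp_rot: [[0.214, 0.969, 0.125], [0.839, -0.248, 0.484], [0.5, 0.001, -0.866]]
force: [-0.6, 0.1, -0.3]
opening: 0.206
```

```bash
python3 st.py
```

```text
11.15 block x,y,h mm [ -0.7 -45.8   2.3] F block axes [0.8 0.6 1.5] ang [ 0.08 -0.02 -0.02] op 0.206
```

>>> send_rows --moves '[[[0, 0, 0, 0, 0, 0.05, -1], [0, 0, 0, 0, 0, 0.05, -1], [0, 0, 0, 0, 0, 0.05, -1], [0, 0, 0, 0, 0, 0, -1], [0, 0, 0, 0, 0, 0, -1]]]'

```text
time_s: 11.65
position: [0.5524, 0.0594, 0.1369]
tcp_rot: [[0.214, 0.969, 0.127], [0.839, -0.249, 0.484], [0.5, 0.003, -0.866]]
force: [-1.6, -3.4, 5.2]
opening: 0.206
```

```bash
python3 st.py
```

```text
11.65 block x,y,h mm [ -0.7 -46.6   1.5] F block axes [0.4 0.7 8.1] ang [ 0.19 -0.01  0.  ] op 0.206
```

Contact found: about 8 N at h≈1.5, so home is near h≈-2. Starting to roll toward the robot with gradually increasing depth.

>>> send_rows --moves '[[[0, 0, 0, 0, 0, 0.05, -1], [0, 0, 0, 0, 0, 0.05, -1], [0, 0, 0, 0, -0.3, 0.03, -1], [0, 0, 0, 0, -0.4, 0, -1], [0, 0, 0, 0, -0.4, 0, -1]]]'

```text
time_s: 12.15
position: [0.545, 0.0616, 0.1364]
tcp_rot: [[0.214, 0.968, 0.134], [0.839, -0.253, 0.481], [0.5, 0.009, -0.866]]
force: [2.2, -4.9, 6.5]
opening: 0.209
```

```bash
python3 st.py
```

```text
12.15 block x,y,h mm [ -0.8 -39.    0.9] F block axes [ 0.6 -3.3  9.4] ang [ 0.63  0.02 -0.01] op 0.209
```

>>> send_rows --moves '[[[0, 0, 0, 0, -0.4, 0.03, -1], [0, 0, 0, 0, -0.4, 0, -1], [0, 0, 0, 0, -0.4, 0.03, -1], [0, 0, 0, 0, -0.4, 0, -1], [0, 0, 0, 0, -0.4, 0, -1]]]'

```text
time_s: 12.65
position: [0.5255, 0.0669, 0.1358]
tcp_rot: [[0.214, 0.968, 0.133], [0.839, -0.252, 0.482], [0.5, 0.009, -0.866]]
force: [2.0, -3.8, 5.4]
opening: 0.205
```

```bash
python3 st.py
```

```text
12.65 block x,y,h mm [ -0.7 -18.7   0.3] F block axes [ 0.9 -2.9  8. ] ang [0.58 0.01 0.  ] op 0.205
```

>>> send_rows --moves '[[[0, 0, 0, 0, -0.4, 0.03, -1], [0, 0, 0, 0, -0.4, 0, -1], [0, 0, 0, 0, -0.4, 0.03, -1], [0, 0, 0, 0, -0.4, 0, -1], [0, 0, 0, 0, -0.4, 0, -1]]]'

```text
time_s: 13.15
position: [0.5058, 0.0724, 0.1352]
tcp_rot: [[0.214, 0.968, 0.132], [0.839, -0.251, 0.482], [0.5, 0.008, -0.866]]
force: [0.1, -4.1, 5.8]
opening: 0.204
```

>>> send_rows --moves '[[[0, 0, 0, 0, -0.4, 0.03, -1], [0, 0, 0, 0, -0.4, 0, -1], [0, 0, 0, 0, -0.4, 0.03, -1], [0, 0, 0, 0, -0.4, 0, -1], [0, 0, 0, 0, -0.4, 0, -1]]]'

```text
time_s: 13.65
position: [0.4856, 0.078, 0.1345]
tcp_rot: [[0.214, 0.968, 0.13], [0.839, -0.25, 0.483], [0.5, 0.006, -0.866]]
force: [-2.1, -5.8, 11.4]
opening: 0.208
```

>>> send_rows --moves '[[[0, 0, 0, 0, -0.4, 0, -1], [0, 0, 0, 0, -0.4, 0, -1], [0, 0, 0, 0, -0.4, 0, -1], [0, 0, 0, 0, -0.4, 0, -1], [0, 0, 0, 0, -0.4, 0, -1]]]'

```text
time_s: 14.15
position: [0.4658, 0.0831, 0.1345]
tcp_rot: [[0.214, 0.968, 0.13], [0.839, -0.25, 0.483], [0.5, 0.005, -0.866]]
force: [-1.5, -5.9, 10.9]
opening: 0.205
```

```bash
python3 st.py
```

```text
14.15 block x,y,h mm [-0.6 43.1 -1.4] F block axes [ 1.1 -0.  14.2] ang [ 0.35 -0.02  0.02] op 0.205
```

Step 1 should be met: about 88 mm rolled at 8–14 N. Pressing deeper and rolling back.

>>> send_rows --moves '[[[0, 0, 0, 0, -0.2, 0.05, -1], [0, 0, 0, 0, 0, 0.05, -1], [0, 0, 0, 0, 0, 0.05, -1], [0, 0, 0, 0, 0.4, 0, -1], [0, 0, 0, 0, 0.4, 0, -1]]]'

```text
time_s: 14.65
position: [0.4719, 0.0817, 0.1343]
tcp_rot: [[0.213, 0.968, 0.13], [0.839, -0.249, 0.483], [0.5, 0.006, -0.866]]
force: [-6.0, -12.2, 21.9]
opening: 0.205
```

```bash
python3 st.py
```

```text
14.65 block x,y,h mm [-0.6 36.9 -1.6] F block axes [ 0.4  2.8 27.4] ang [ 0.38 -0.01  0.08] op 0.205
```

Home at the near end: 27 N at h=-1.6, with no further give. Rolling back at this depth.

>>> send_rows --moves '[[[0, 0, 0, 0, 0.4, 0, -1], [0, 0, 0, 0, 0.4, 0, -1], [0, 0, 0, 0, 0.4, 0, -1], [0, 0, 0, 0, 0.4, 0, -1], [0, 0, 0, 0, 0.4, 0, -1]]]'

```text
time_s: 15.15
position: [0.4913, 0.0767, 0.1344]
tcp_rot: [[0.213, 0.968, 0.13], [0.839, -0.249, 0.483], [0.5, 0.006, -0.866]]
force: [-5.3, -12.3, 20.0]
opening: 0.21
```

>>> send_rows --moves '[[[0, 0, 0, 0, 0.4, 0, -1], [0, 0, 0, 0, 0.4, 0, -1], [0, 0, 0, 0, 0.4, 0, -1], [0, 0, 0, 0, 0.4, 0, -1], [0, 0, 0, 0, 0.4, 0, -1]]]'

```text
time_s: 15.65
position: [0.5104, 0.0718, 0.1344]
tcp_rot: [[0.213, 0.968, 0.13], [0.839, -0.249, 0.483], [0.5, 0.006, -0.866]]
force: [-3.8, -11.2, 19.8]
opening: 0.202
```

```bash
python3 st.py
```

```text
15.65 block x,y,h mm [-0.5 -2.9 -1.4] F block axes [ 0.7  0.9 24.8] ang [ 0.35 -0.02  0.08] op 0.202
```

>>> send_rows --moves '[[[0, 0, 0, 0, 0.4, 0, -1], [0, 0, 0, 0, 0.4, 0, -1], [0, 0, 0, 0, 0.4, 0, -1], [0, 0, 0, 0, 0.4, 0, -1], [0, 0, 0, 0, 0.4, 0, -1]]]'

```text
time_s: 16.15
position: [0.5298, 0.0669, 0.1345]
tcp_rot: [[0.213, 0.968, 0.13], [0.839, -0.249, 0.483], [0.5, 0.006, -0.866]]
force: [-4.3, -10.9, 17.5]
opening: 0.203
```

>>> send_rows --moves '[[[0, 0, 0, 0, 0.4, 0, -1], [0, 0, 0, 0, 0.4, 0, -1], [0, 0, 0, 0, 0.4, 0, -1], [0, 0, 0, 0, 0.4, 0, -1], [0, 0, 0, 0, 0.4, 0, -1]]]'

```text
time_s: 16.65
position: [0.5492, 0.0619, 0.1346]
tcp_rot: [[0.213, 0.968, 0.13], [0.839, -0.249, 0.483], [0.5, 0.006, -0.866]]
force: [-4.1, -10.4, 16.4]
opening: 0.205
```

```bash
python3 st.py
```

```text
16.65 block x,y,h mm [ -0.5 -42.9  -1.3] F block axes [-0.4  1.4 21.5] ang [ 0.35 -0.02  0.07] op 0.205
```

The force plateau (21–27 N at near-constant height) points to the stops. One confirming pass back to the near end.

>>> send_rows --moves '[[[0, 0, 0, 0, 0.3, 0.02, -1], [0, 0, 0, 0, 0, 0.02, -1], [0, 0, 0, 0, -0.5, 0, -1], [0, 0, 0, 0, -0.5, 0, -1], [0, 0, 0, 0, -0.5, 0, -1]]]'

```text
time_s: 17.15
position: [0.5393, 0.0644, 0.1345]
tcp_rot: [[0.213, 0.968, 0.134], [0.839, -0.251, 0.482], [0.5, 0.01, -0.866]]
force: [-1.8, -9.9, 15.7]
opening: 0.204
```

>>> send_rows --moves '[[[0, 0, 0, 0, -0.5, 0, -1], [0, 0, 0, 0, -0.5, 0, -1], [0, 0, 0, 0, -0.5, 0, -1], [0, 0, 0, 0, -0.5, 0, -1], [0, 0, 0, 0, -0.5, 0, -1]]]'

```text
time_s: 17.65
position: [0.5154, 0.0705, 0.1345]
tcp_rot: [[0.213, 0.968, 0.135], [0.839, -0.252, 0.482], [0.5, 0.01, -0.866]]
force: [-1.2, -10.2, 18.6]
opening: 0.204
```

>>> send_rows --moves '[[[0, 0, 0, 0, -0.5, 0, -1], [0, 0, 0, 0, -0.5, 0, -1], [0, 0, 0, 0, -0.5, 0, -1], [0, 0, 0, 0, -0.5, 0, -1], [0, 0, 0, 0, -0.5, 0, -1]]]'

```text
time_s: 18.15
position: [0.4913, 0.0767, 0.1344]
tcp_rot: [[0.213, 0.968, 0.135], [0.839, -0.252, 0.481], [0.5, 0.011, -0.866]]
force: [-1.2, -11.7, 19.2]
opening: 0.206
```

>>> send_rows --moves '[[[0, 0, 0, 0, -0.5, 0, -1], [0, 0, 0, 0, -0.5, 0, -1], [0, 0, 0, 0, -0.5, 0, -1], [0, 0, 0, 0, -0.5, 0, -1], [0, 0, 0, 0, -0.5, 0, -1]]]'

```text
time_s: 18.65
position: [0.4674, 0.0828, 0.1343]
tcp_rot: [[0.213, 0.968, 0.136], [0.839, -0.252, 0.481], [0.5, 0.011, -0.866]]
force: [-1.0, -12.3, 22.7]
opening: 0.205
```

```bash
python3 st.py
```

```text
18.65 block x,y,h mm [-0.6 41.4 -1.6] F block axes [ 1.8 -2.  27.4] ang [0.71 0.01 0.05] op 0.205
```

Heights match the previous pass (within 0.2 mm), so everything is at its stop. Lifting off and inspecting.

>>> send_rows --moves '[[[0, 0, 0, 0, -0.3, 0, -1], [0, 0, 0, 0, 0, -0.5, -1], [0, 0, 0, 0, 0, -1.5, -1], [0, 0, 0, 0, 0, -2.5, -1], [0, 0, 0, 0, 0, -2.5, -1]]]'

```text
time_s: 19.15
position: [0.4499, 0.0527, 0.1923]
tcp_rot: [[0.215, 0.969, 0.121], [0.838, -0.247, 0.486], [0.501, -0.003, -0.866]]
force: [0.5, 0.3, -1.8]
opening: 0.206
```

```bash
python3 - <<'E'
from h import *
from fit import *
s=readout.read_state();print(s["position"],s["force"],s["opening"])
m=camera_model("wrist");im=capture("wrist");a=im.copy()
o=proj(m,R@[0,0,.049]+v[:3])[0];print(o)
im2=capture("scene");o2=proj(camera_model("scene"),R@[0,0,.049]+v[:3])[0].astype(int)
w=cv2.resize(im2[o2[1]-45:o2[1]+60,o2[0]-65:o2[0]+75],(400,300),interpolation=cv2.INTER_CUBIC)
cv2.imwrite("pics/v5.png",np.hstack([cv2.resize(a,(400,300)),w]))
# planned route: over to above the rest
G=np.array([.4377,-.1548,.0874]);
rows(Rz(-35.2),G+[0,0,.11],15)
E
```

```text
[0.44987191 0.05274887 0.19227546] [ 0.46958102  0.31336405 -1.82161733] 0.20576759133491826
[333.74016474 177.2944636 ]
[-0.35, -1.98, 1.36, -1.16, 0.25, -0.7]
[-0.35, -1.98, 1.36, -1.18, 0.28, -0.66]
[-0.35, -1.98, 1.36, -1.19, 0.31, -0.61]
[-0.35, -1.98, 1.36, -1.21, 0.34, -0.57]
[-0.35, -1.98, 1.36, -1.22, 0.38, -0.53]
[-0.35, -1.98, 1.36, -1.22, 0.41, -0.48]
[-0.35, -1.98, 1.36, -1.23, 0.44, -0.44]
[-0.35, -1.98, 1.36, -1.23, 0.47, -0.39]
[-0.35, -1.98, 1.36, -1.23, 0.5, -0.34]
[-0.35, -1.98, 1.36, -1.23, 0.53, -0.3]
[-0.35, -1.98, 1.36, -1.23, 0.56, -0.25]
[-0.35, -1.98, 1.36, -1.22, 0.6, -0.21]
[-0.35, -1.98, 1.36, -1.22, 0.63, -0.16]
[-0.35, -1.98, 1.36, -1.21, 0.65, -0.12]
[-0.35, -1.98, 1.36, -1.19, 0.68, -0.07]
```

View pics/v5.png

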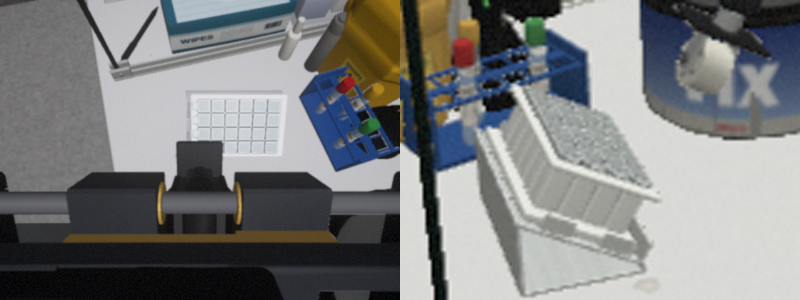

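The strip now looks flush with the others in both views; in the scene view the raised ridge is gone. Carrying the roller back.

>>> send_rows --moves '[[[-0.35, -1.98, 1.36, -1.16, 0.25, -0.7, -1], [-0.35, -1.98, 1.36, -1.18, 0.28, -0.66, -1], [-0.35, -1.98, 1.36, -1.19, 0.31, -0.61, -1], [-0.35, -1.98, 1.36, -1.21, 0.34, -0.57, -1], [-0.35, -1.98, 1.36, -1.22, 0.38, -0.53, -1]]]'

```text
time_s: 19.75
position: [0.4453, -0.0157, 0.1922]
tcp_rot: [[0.349, 0.932, 0.101], [0.873, -0.362, 0.328], [0.342, -0.026, -0.939]]
force: [-0.2, -0.2, -3.0]
opening: 0.207
```

>>> send_rows --moves '[[[-0.35, -1.98, 1.36, -1.22, 0.41, -0.48, -1], [-0.35, -1.98, 1.36, -1.23, 0.44, -0.44, -1], [-0.35, -1.98, 1.36, -1.23, 0.47, -0.39, -1], [-0.35, -1.98, 1.36, -1.23, 0.5, -0.34, -1], [-0.35, -1.98, 1.36, -1.23, 0.53, -0.3, -1]]]'

```text
time_s: 20.25
position: [0.4405, -0.0839, 0.1932]
tcp_rot: [[0.471, 0.88, 0.058], [0.865, -0.473, 0.165], [0.173, -0.028, -0.985]]
force: [0.2, 0.8, -2.6]
opening: 0.205
```

>>> send_rows --moves '[[[-0.35, -1.98, 1.36, -1.23, 0.56, -0.25, -1], [-0.35, -1.98, 1.36, -1.22, 0.6, -0.21, -1], [-0.35, -1.98, 1.36, -1.22, 0.63, -0.16, -1], [-0.35, -1.98, 1.36, -1.21, 0.65, -0.12, -1], [-0.35, -1.98, 1.36, -1.19, 0.68, -0.07, -1]]]'

```text
time_s: 20.75
position: [0.4357, -0.1524, 0.1942]
tcp_rot: [[0.576, 0.817, -0.007], [0.817, -0.576, 0.004], [-0.001, -0.008, -1.0]]
force: [0.7, 0.1, -2.5]
opening: 0.206
```

>>> send_rows --moves '[[[0, 0, 0, 0, 0, 0, -1], [0, 0, 0, 0, 0, 0, -1], [0, 0, 0, 0, 0, 0, -1], [0, 0, 0, 0, 0, 0, -1], [0, 0, 0, 0, 0, 0, -1]]]'

```text
time_s: 21.25
position: [0.4367, -0.1534, 0.1958]
tcp_rot: [[0.576, 0.817, -0.003], [0.817, -0.576, 0.002], [-0.0, -0.004, -1.0]]
force: [-0.2, -1.8, -1.9]
opening: 0.203
```

```bash
python3 - <<'E'
from h import *
s=readout.read_state();print(s["position"],s["force"],s["opening"])
print(delta(Rz(-35.2),[.4377,-.1548,.0874]))
m=camera_model("wrist");im=capture("wrist");cv2.imwrite("pics/w6.png",im)
im=capture("scene");cv2.imwrite("pics/s6.png",cv2.resize(im[170:290,290:450],None,fx=5,fy=5,interpolation=cv2.INTER_CUBIC))
E
```

```text
[ 0.43667001 -0.15336368  0.19584592] [-0.15731476 -1.78345611 -1.92321406] 0.2030128910759255
(array([-0.2 ,  0.02,  0.03]), array([-0.05,  0.21, 10.84]))
```

View pics/s6.png

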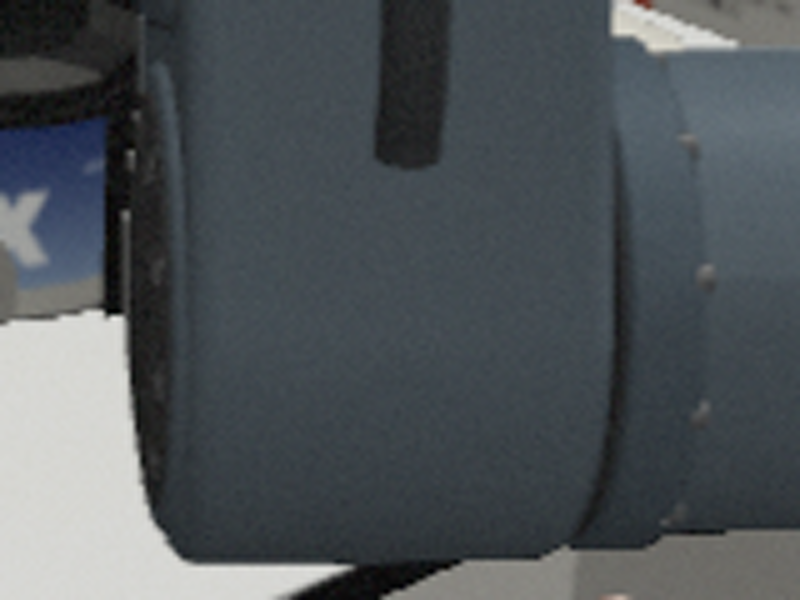

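That view is blocked by the arm, so I'll lower with force checks.

>>> send_rows --moves '[[[-0.2, 0, 0, -0.05, 0.2, 1, -1], [0, 0, 0, 0, 0, 2.5, -1], [0, 0, 0, 0, 0, 2, -1], [0, 0, 0, 0, 0, 1, -1], [0, 0, 0, 0, 0, 0, -1]]]'

```text
time_s: 21.85
position: [0.4372, -0.1548, 0.1294]
tcp_rot: [[0.576, 0.817, -0.003], [0.817, -0.576, 0.001], [-0.001, -0.003, -1.0]]
force: [-0.7, 0.1, -1.5]
opening: 0.207
```

>>> send_rows --moves '[[[0, 0, 0, 0, 0, 0.8, -1], [0, 0, 0, 0, 0, 0.8, -1], [0, 0, 0, 0, 0, 0.7, -1], [0, 0, 0, 0, 0, 0.7, -1], [0, 0, 0, 0, 0, 0, -1]]]'

```text
time_s: 22.35
position: [0.4377, -0.1551, 0.1001]
tcp_rot: [[0.576, 0.817, -0.002], [0.817, -0.576, 0.0], [-0.001, -0.001, -1.0]]
force: [0.2, -0.0, -2.7]
opening: 0.209
```

```bash
python3 - <<'E'
from h import *
s=readout.read_state();print(s["position"],s["force"],s["opening"])
print(delta(Rz(-35.2),[.4377,-.1548,.0874]))
E
```

```text
[ 0.43765327 -0.15505113  0.10009875] [ 0.17168243 -0.03929672 -2.73595619] 0.2090777934865355
(array([-0.08,  0.04,  0.01]), array([ 0.02, -0.01,  1.27]))
```

>>> send_rows --moves '[[[0, 0, 0, 0, 0, 0.4, -1], [0, 0, 0, 0, 0, 0.4, -1], [0, 0, 0, 0, 0, 0.3, -1], [0, 0, 0, 0, 0, 0.1, -1], [0, 0, 0, 0, 0, 0, -1]]]'

```text
time_s: 22.85
position: [0.4381, -0.1553, 0.0888]
tcp_rot: [[0.576, 0.817, -0.0], [0.817, -0.576, -0.001], [-0.001, 0.0, -1.0]]
force: [0.2, -1.0, -2.0]
opening: 0.203
```

>>> send_rows --moves '[[[0, 0, 0, 0, 0, 0, -1], [0, 0, 0, 0, 0, 0, -1], [0, 0, 0, 0, 0, 0, -1], [0, 0, 0, 0, 0, 0, -1], [0, 0, 0, 0, 0, 0, -1]]]'

```text
time_s: 23.35
position: [0.4382, -0.1554, 0.089]
tcp_rot: [[0.576, 0.817, 0.0], [0.817, -0.576, -0.001], [-0.001, 0.001, -1.0]]
force: [0.6, 0.3, -2.5]
opening: 0.205
```

>>> send_rows --moves '[[[0, 0, 0, 0, 0, 0.05, -1], [0, 0, 0, 0, 0, 0.05, -1], [0, 0, 0, 0, 0, 0.05, -1], [0, 0, 0, 0, 0, 0.05, -1], [0, 0, 0, 0, 0, 0, -1]]]'

```text
time_s: 23.85
position: [0.4381, -0.1554, 0.0874]
tcp_rot: [[0.576, 0.817, 0.0], [0.817, -0.576, -0.001], [-0.001, 0.001, -1.0]]
force: [-0.9, 0.2, 4.2]
opening: 0.205
```

The plate sits on the rest at the original height (0.0874), so the roller didn't slip in the grip. Releasing.

>>> send_rows --moves '[[[0, 0, 0, 0, 0, 0, 0], [0, 0, 0, 0, 0, 0, 0.5], [0, 0, 0, 0, 0, 0, 0.8], [0, 0, 0, 0, 0, 0, 1], [0, 0, 0, 0, 0, 0, 1]]]'

```text
time_s: 24.35
position: [0.4382, -0.1554, 0.0869]
tcp_rot: [[0.576, 0.817, -0.0], [0.817, -0.576, -0.001], [-0.001, 0.0, -1.0]]
force: [0.7, -0.2, 0.3]
opening: 0.574
```

>>> send_rows --moves '[[[0, 0, 0, 0, 0, 0, 1], [0, 0, 0, 0, 0, 0, 1], [0, 0, 0, 0, 0, 0, 1], [0, 0, 0, 0, 0, 0, 1], [0, 0, 0, 0, 0, 0, 1]]]'

```text
time_s: 24.85
position: [0.4382, -0.1554, 0.0869]
tcp_rot: [[0.576, 0.817, 0.0], [0.817, -0.576, -0.001], [-0.001, 0.0, -1.0]]
force: [0.7, -0.5, 0.1]
opening: 0.974
```

>>> send_rows --moves '[[[0, 0, 0, 0, 0, -1, 1], [0, 0, 0, 0, 0, -2.5, 1], [0, 0, 0, 0, 0, -2.5, 1], [0, 0, 0, 0, 0, -2.5, 1], [0, 0, 0, 0, 0, -2.5, 1]]]'

```text
time_s: 25.35
position: [0.438, -0.1551, 0.1986]
tcp_rot: [[0.576, 0.817, 0.0], [0.817, -0.576, -0.001], [-0.001, 0.001, -1.0]]
force: [0.2, -0.0, -0.4]
opening: 1.0
```

>>> send_rows --moves '[[[0, 0, 0, -0.5, 0, -2.5, 1], [0, 0, 0, -0.5, -1, -2.5, 1], [0, 0, 0, 0, -1, -2.5, 1], [0, 0, 0, 0, 0, -1, 1], [0, 0, 0, 0, 0, 0, 1]]]'

```text
time_s: 25.85
position: [0.417, -0.1525, 0.2836]
tcp_rot: [[0.576, 0.817, 0.004], [0.817, -0.576, -0.003], [-0.001, 0.005, -1.0]]
force: [0.6, -0.9, -1.2]
opening: 1.001
```

```bash
python3 - <<'E'
from h import *
s=readout.read_state();print(s["time_s"],s["position"],s["force"],s["opening"])
m=camera_model("wrist");im=capture("wrist")
for t in("roller","roller_rest","specimen_pot_0","bottle_rinse"):print(t,[(round(d["p"],2),np.round(d["location"],3)) for d in spot_in("wrist",t)[:2]])
Y=np.array([.817,-.576]);X=np.array([.576,.817]);c=np.array([.4365,-.158]);a=im.copy()
for z,p,q,col in((.053,.031,.02,(0,0,255)),(.144,.014,.009,(0,255,0)),(.004,.04,.042,(255,0,0))):
    P=[np.r_[c+i*p*X+j*q*Y,z] for i,j in((1,1),(1,-1),(-1,-1),(-1,1))]
    cv2.polylines(a,[proj(m,np.array(P)).round().astype(int)],True,col)
o=proj(m,np.r_[c,.05])[0].astype(int)
f=lambda i,o:cv2.resize(i[max(o[1]-60,0):o[1]+60,max(o[0]-70,0):o[0]+70],(400,343),interpolation=cv2.INTER_CUBIC)
w=capture("scene");from fit import R,v
o2=proj(camera_model("scene"),R@[0,0,.049]+v[:3])[0].astype(int)
cv2.imwrite("pics/v7.png",np.hstack([f(a,o),f(w,o2)]))
E
```

```text
25.85 [ 0.41698896 -0.15246888  0.28364304] [ 0.64329702 -0.92139419 -1.2146407 ] 1.0007789250985786
roller [(0.63, array([ 0.439, -0.145,  0.051]))]
roller_rest [(0.89, array([ 0.441, -0.153,  0.006]))]
specimen_pot_0 [(0.96, array([ 0.427, -0.057,  0.066])), (0.68, array([ 0.579, -0.207,  0.063]))]
bottle_rinse [(0.97, array([ 0.644, -0.198,  0.088]))]
```

View pics/v7.png

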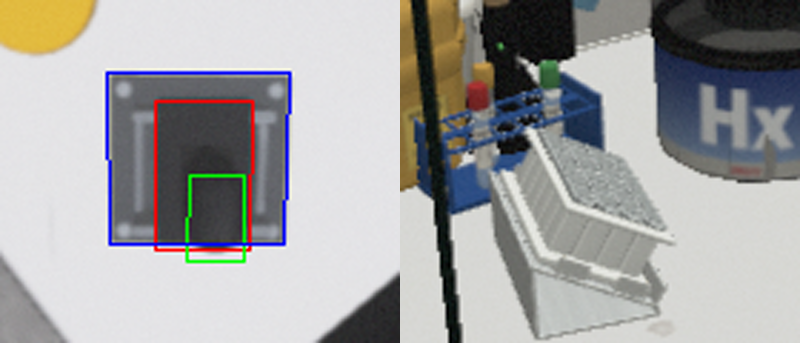

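The roller hangs upright in its rest and matches the start overlay. The lowest strip is flush, and the pots and bottle haven't moved. Handing in.

```bash
python3 -c "
from rig import bot
print(bot.hand_in())"
```

```text
the job is handed in; nothing more can be done
None
```

I rolled the lowest strip in three passes of about 90 mm each, hung the roller back in its rest and handed the job in at about 26 s. The hand-in gave no verdict, and I could not read the cap or wheel joints directly.

- **Caps:** On the last two passes the wheel pressed with about 20–27 N. The height stayed within 0.3 mm along the strip and repeated between passes, so I take all six caps to be at their stops. The last scene view shows the strip flush with its neighbours.
- **Wheel angle:** The hand's measured tilt stayed within 1° of square to the slope. The fingers stayed well clear of the block.
- **Roller:** Its guard plate met the rest at the same height as when I picked it up, so it had not slipped in the grip. The overlay after release shows it upright and centred.
- **Bystanders:** Pots and bottle measured within about 3 mm of their first positions. The robot is clear of everything, with the gripper open.
- **Disagreements:**
  - First contact came about 2 mm lower than my camera fit of the block predicted. I worked from the measured force instead.
  - One check picture of the roller over the rest was blocked by the arm, so I lowered it by force.

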